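# Slide the loaded coffee board home between grinder and canister

### The arm

A 7-joint arm with a two-finger parallel gripper is mounted at the origin on the work surface. World frame = base frame: x ahead of the robot, y to its left, z up, the work surface at z = 0. Lengths are in m, angles in rad, forces in N, time in s.
With the tool pointing down it reaches from about 0.425 to 0.875 m from the base axis. Payload 4.7 kg.
Tool frame: the origin (TCP) lies at the very end of the fingers, on their centre line; the grasp point (between the pads) lies 19 mm behind it; z points along the fingers, y is the line along which they close (so a half turn about z gives the same grasp; the last joint's range is limited). The gripper opens to 87 mm and grips with 3 to 60 N. Pads are 19 mm wide; open, the fingers measure 117 mm over their backs; the gripper's body (75 mm by 190 mm) begins 51 mm behind the grasp point.
Start: joints at [1.347, 0.321, -0.07, 1.45, 0.023, 1.371, -0.057], TCP at [0.153, -0.632, 0.223] pointing down, gripper open.
Joint ranges: [-2.86, 2.86], [-0.3, 2.09], [-1.38, 1.24], [0.06, 2.45], [-1.56, 4.7], [0.09, 2.05], [-2.69, 2.69]. Speed limits (rad/s): [2.57, 2.57, 3.14, 3.14, 3.14, 3.14, 3.14].

### API

Orientations are given as a rotation vector (axis times angle).
In Python, from cell import ctrl gives the robot as it stands. The module is installed in compiled form; this text tells all that it offers.
- The arm moves only by the shell command python3 -m inch 'ROWS' [FORCE]. ROWS is JSON, a list of rows, each an object of numbers: "tx", "ty", "tz": the shift along the tool's x, y, z in mm; "ax", "ay", "az": the turn, a rotation vector about the tool's x, y, z in rad; "gripper": the finger opening in mm, from 0 to 87. In form: [{"tx": .., "ty": .., "tz": .., "ax": .., "ay": .., "az": .., "gripper": ..}, ...]. A call has 1 to 8 rows; each row shifts and turns the commanded pose from where the row before left it, along the tool's axes as they then stand; what a row does not reach is not made up. A row lasts 1/10 s, in which the tool goes at most 50 mm and 8.59 degrees, less where a joint would pass 70% of its speed; a pose out of reach is approached as far as the arm can. A call with a gripper value outside its range is refused whole. The fingers move at their own pace and stop on an object; FORCE is the grip in N (left out, the last holds). Time passes only in rows, so rows that do not move let the fingers close. It gives the time, the measured TCP pose, the force, the opening and the grip force at its end, in the units of the state.
- ctrl.get_obs(): the state, without advancing time (a new reading comes with each control period).
- ctrl.snapshot(name): name is "scene" or "top" or "wrist"; returns the picture (420x560x3 uint8, red, green, blue); there is no depth.
- ctrl.camera_info(name): a dict with "fx", "fy", "cx", "cy" (pixels), "world_to_cam" (4x4, takes a point from world to camera coordinates). Camera axes: x right, y up, looking along -z (the intrinsics and any distortion apply to the point x, -y, -z); pixel columns grow to the right and rows downward; lengths in m; the calibration is good to about 2 mm. A picture is of the moment at which its call begins: read the wrist's pose just before it. camera_info takes no time and is no camera call; for the wrist camera it gives the pose at the moment of the call.
- ctrl.close_job(): hands the job in; it is judged then, once.
The state is a dict: "time": time; "joints": joint angles; "dq": joint speeds; "effort": joint torques, N m; "tcp_pos": TCP position; "eef_rot": TCP orientation; "force": force on the tool from outside, world axes, zero at the start; "wrist_torque": the same for the moment, N m; "gripper_width": finger opening in m; "grasp_force": force on a finger pad.
Only numpy, scipy, OpenCV 4.12 (cv2) and the standard library are available. Lean on these libraries where they do the work, as an engineer would, in place of code of your own. Each camera call takes 0.05 s, during which the arm holds its last target. There are 200 camera calls.

### The job

Push the wooden serving board along the counter, through the narrow gap between the coffee grinder and the canister, until its leading end sits square against the stone-faced bar ledge behind them. It carries a cup and a sugar pot: slide it gently, do not lift or tip it, do not touch the cup or the pot, and keep both standing on the board. Leave the mug and the milk pitcher where they are.

Things in the scene. Friction and masses are not known exactly. Their poses are not given: they have to be found in the camera images.
- board: loose wooden serving board, light brown, flat on the dark counter: 130 mm wide (x axis), 200 mm long (y axis), 22 mm thick, plan corners rounded 16 mm, 0.3 to 0.55 kg without its load. Origin: centre of its underside, z up. Its -y end leads: at the start it points to the ledge within 0.4 rad. A push of 2.5 to 6 N slides it; it stops when the push stops
- board_lead (a point): middle of the upper edge of the board's leading (-y) end, 100 mm from the board's origin
- board_tail (a point): middle of the upper edge of the board's trailing (+y) end, 100 mm from the board's origin
- grinder: fixed, heavy electric coffee grinder, steel and black with a brown bean hopper, round, 120 mm in diameter, 272 mm high. Origin: centre of its underside, on the counter. It stands by the ledge on one side of the gap (either side: it and the canister may be swapped)
- canister: fixed, heavy cream stoneware canister, wooden lid, round, 120 mm in diameter, 200 mm high. Origin: centre of its underside, on the counter. The gap for the board lies between it and the grinder: one is nearer the robot in x, the other farther, their y equal within 8 mm; centres 258 to 261 mm apart, leaving 138 to 141 mm for the 130 mm board
- ledge: fixed bar ledge with stone strips and a black granite cap, 105 mm high: the stop for the board. Its upright face is a plane along world x that looks to +y; the origin is a point of that face at counter height, so its y is the y of the face. The centres of grinder and canister stand 66 to 92 mm from this plane
- cup: loose white cup, 62 mm across the rim, 46 mm high, standing on the trailing half of the board's top (its centre 18 to 28 mm behind the board's centre, within 10 mm of the middle line), 0.1 kg. Origin: centre of its underside
- sugar_pot: loose round blue sugar pot with lid, 64 mm across, 47 mm high with its knob, standing on the leading half of the board's top (its centre 46 to 56 mm ahead of the board's centre, within 10 mm of the middle line), 0.18 kg. Origin: centre of its underside
- mug: loose red-brown mug, 80 mm across, 92 mm high, with a handle 33 mm long, standing on the counter beyond the board's trailing end; not to be moved. Origin: centre of its underside
- pitcher: loose steel milk pitcher, 86 mm across, 102 mm high, with a handle at +y and a spout at -y, standing on the counter beyond the work; not to be moved. Origin: centre of its underside
Mind the look-alikes: they are no part of the job. Several things have the shape of the board; the one meant has the colours described above.

How it is judged:
On the way:
1. the board's leading end is in the gap, between the grinder and the canister (y of board_lead in the frame of ledge below 0.085 m and horizontal distance between board_lead and grinder below 0.15 m and horizontal distance between board_lead and canister below 0.15 m), for 0.1 s.
At the end, for the whole second after the job is handed in: Board flat and still between grinder and canister, middle of its leading end within 8 mm of the ledge face, square to it within 0.06 rad; cup and sugar pot upright on the board; mug and pitcher within 20 mm of where they stood; robot clear (y of board_lead in the frame of ledge below 0.008 m and angle between the y axis of board and the y axis of ledge, either way round below 0.06 rad and horizontal distance between board and grinder below 0.155 m and horizontal distance between board and canister below 0.155 m and height (world z) of board below 0.004 m and linear speed of board below 0.01 m/s and angle between each of cup, sugar_pot's own z axis and vertical below 0.1 rad and height (world z) of each of cup, sugar_pot above 0.018 m and distance of each of mug, pitcher from where it was at the start of the episode below 0.02 m); the robot touches nothing.
It fails at once if the board is lifted (more than 8 mm) or tipped (more than 0.1 rad) (height (world z) of board above 0.008 m or angle between board's own z axis and vertical above 0.1 rad).
It fails at once if the robot touches the cup or the sugar pot (contact force between any of the arm, the fingers and cup above 1 N or contact force between any of the arm, the fingers and sugar_pot above 1 N).
It fails at once if the cup or the sugar pot tips over or is carried off the board (angle between any of cup, sugar_pot's own z axis and vertical above 0.4 rad or height (world z) of any of cup, sugar_pot above 0.035 m or height (world z) of any of cup, sugar_pot below 0.015 m).
It fails at once if the mug or the pitcher is moved (more than 20 mm) or tipped (distance of any of mug, pitcher from where it was at the start of the episode above 0.02 m or angle between any of mug, pitcher's own z axis and vertical above 0.3 rad).
It fails at once if the board is rammed against the ledge, the grinder or the canister (more than 40 N) (contact force between board and grinder above 40 N or contact force between board and canister above 40 N or contact force between board and ledge above 40 N).
It also fails if it takes over 67 s, if anything falls off the work surface, if the arm or the gripper's body presses on something with over 40 N, if the wrist force passes 120 N, or if a joint passes its speed limit or range.

## Working session

There is one attempt and no reset: what is moved stays moved. The work goes in short steps, Python scripts to look and compute and a shell command to move; the robot and the scene stay as the last step left them, time stands still between calls to the robot, and variables do not carry over. Pictures are saved under pics/ and viewed, at most 10 in all, crops included, and the job is handed in when it is done.

```bash
mkdir -p pics
cat > h.py <<'E'
import numpy as np, cv2
from cell import ctrl
def snap(n,f):
    im=ctrl.snapshot(n); cv2.imwrite('pics/'+f+'.png',im[:,:,::-1]); return im
def ray(n,u,v,z):
    c=ctrl.camera_info(n); T=np.linalg.inv(np.array(c['world_to_cam']))
    d=T[:3,:3]@np.array([(u-c['cx'])/c['fx'],-(v-c['cy'])/c['fy'],-1]); o=T[:3,3]
    return o+d*(z-o[2])/d[2]
def proj(n,p):
    c=ctrl.camera_info(n); q=np.array(c['world_to_cam'])@np.append(p,1)
    return c['cx']+c['fx']*q[0]/-q[2], c['cy']+c['fy']*-q[1]/-q[2]
E
python3 - <<'E'
from h import *
print({k:np.round(v,3) for k,v in ctrl.get_obs().items()})
for n in ('top','scene'):
    print(ctrl.camera_info(n)); snap(n,n+'0')
E
```

```text
{'time': np.float64(0.0), 'joints': array([ 1.347,  0.322, -0.07 ,  1.452,  0.023,  1.371, -0.057]), 'dq': array([ 0.   , -0.   , -0.001,  0.   , -0.001,  0.   ,  0.   ]), 'effort': array([-0.0000e+00, -4.9129e+01, -4.0400e-01, -3.1253e+01, -6.4000e-02,
        4.4000e-02,  0.0000e+00]), 'tcp_pos': array([ 0.153, -0.631,  0.221]), 'eef_rot': array([-3.118e+00, -3.730e-01,  1.000e-03]), 'force': array([-0.033, -0.939, -0.314]), 'wrist_torque': array([0.003, 0.004, 0.039]), 'grasp_force': np.float64(0.0), 'gripper_width': np.float64(0.087)}
{'fx': 504.0158031684001, 'fy': 504.0158031684001, 'cx': 284.4469212344362, 'cy': 216.4712819882166, 'world_to_cam': array([[ 0.02146186, -0.999733  , -0.00856299,  0.0544265 ],
       [ 0.9979567 ,  0.02090658,  0.06037661, -0.53897428],
       [-0.06018146, -0.00984129,  0.99813894, -1.23672177],
       [ 0.        ,  0.        ,  0.        ,  1.        ]])}
{'fx': 443.121665987252, 'fy': 443.121665987252, 'cx': 282.6127523157795, 'cy': 212.7693052392446, 'world_to_cam': array([[-0.17015517,  0.98538545, -0.00792099,  0.05027047],
       [-0.65914013, -0.10783691,  0.74424827,  0.34984433],
       [ 0.73251724,  0.13185873,  0.6678561 , -1.53564724],
       [ 0.        ,  0.        ,  0.        ,  1.        ]])}
```

View pics/top0.png

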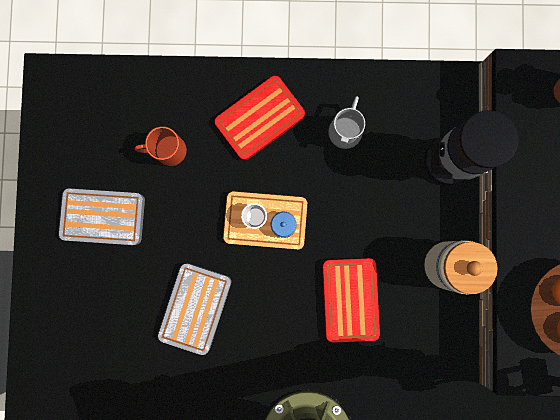

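View pics/scene0.png

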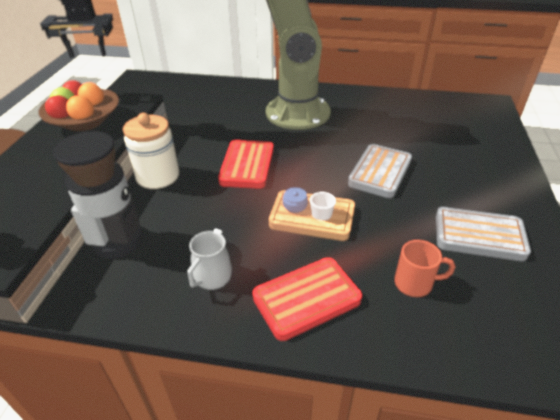

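The top view shows the board at (265,220), with the cup at (255,216) and the pot at (284,224). The grinder is at (460,150), the canister at (460,267), the ledge face near column 480, the mug at (166,146) and the pitcher at (348,126). I'll enlarge for corners.

Run:
```python
from h import *
im=cv2.imread('pics/top0.png')
a=cv2.resize(im[180:260,215:315],None,fx=4,fy=4,interpolation=cv2.INTER_CUBIC)
b=cv2.resize(im[100:300,415:525],None,fx=3,fy=3,interpolation=cv2.INTER_CUBIC)
b=cv2.convertScaleAbs(b,alpha=1.8,beta=25)
o=np.zeros((600,740,3),np.uint8); o[:320,:400]=a; o[:,405:735]=b
for k in range(0,100,10): cv2.putText(o,str(215+k),(k*4,335),0,.35,(255,255,255)); cv2.line(o,(k*4,315),(k*4,322),(0,255,0))
for k in range(0,80,10): cv2.line(o,(0,k*4),(6,k*4),(0,255,0)); cv2.putText(o,str(180+k),(8,k*4+4),0,.3,(255,255,255))
for k in range(0,110,10): cv2.line(o,(405+k*3,590),(405+k*3,600),(0,255,0)); k%20 or cv2.putText(o,str(415+k),(405+k*3,585),0,.35,(0,255,0))
for k in range(0,200,10): cv2.line(o,(405,k*3),(412,k*3),(0,255,0)); cv2.putText(o,str(100+k),(415,k*3+4),0,.3,(0,255,0))
cv2.imwrite('pics/c1.png',o)
# board mask outline
hsv=cv2.cvtColor(im,cv2.COLOR_BGR2HSV); m=cv2.inRange(hsv,(8,50,90),(30,255,255)); k=np.zeros_like(m);k[175:262,212:318]=255;m&=k
c=max(cv2.findContours(m,0,2)[0],key=cv2.contourArea); r=cv2.minAreaRect(c); P=cv2.boxPoints(r); print(r,P)
W=np.array([ray('top',u,v,.022) for u,v in P]); print(W.round(4), np.linalg.norm(W-np.roll(W,1,0),axis=1), W.mean(0))
```

```text
((265.05865478515625, 219.7965545654297), (81.46762084960938, 52.89997100830078), 4.763641834259033) [[222.26898 242.77243]
 [226.66211 190.05518]
 [307.84833 196.82068]
 [303.4552  249.53793]]
[[0.4691 0.218  0.022 ]
 [0.6001 0.2108 0.022 ]
 [0.5874 0.0088 0.022 ]
 [0.4567 0.0172 0.022 ]] [0.20116173 0.131256   0.2024241  0.13096469] [0.52833007 0.11369578 0.022     ]
```

View pics/c1.png

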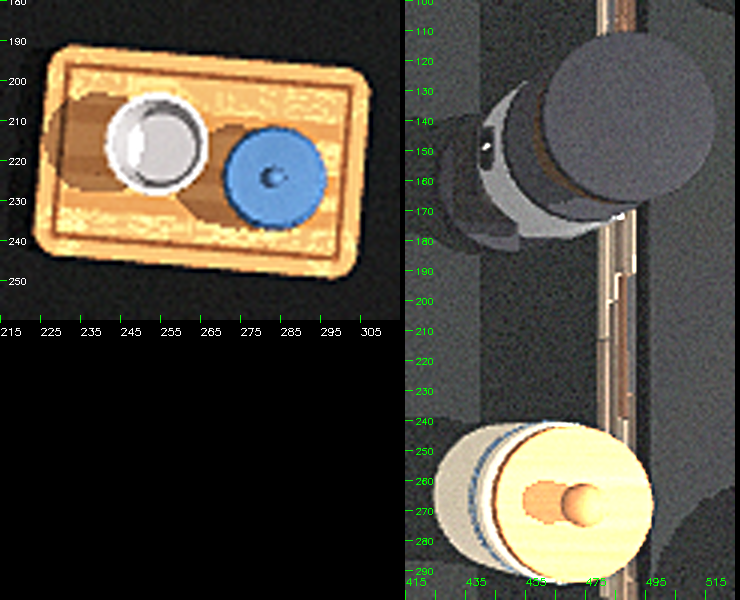

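The crop shows the canister lid circle centred near (470.7,267.5), ~54 px across. The hopper top is centred near (489.7,138.7), ~57 px across, and the ledge foot is at column ~479. Next I'll convert these.

Run:
```python
from h import *
for z in (.17,.18,.19): print('can',z,ray('top',470.7,267.5,z).round(4), 'diam',np.linalg.norm(ray('top',443.5,267.5,z)-ray('top',498,267.5,z)).round(4))
for z in (.25,.272): print('grd',z,ray('top',489.7,138.7,z).round(4),'diam',np.linalg.norm(ray('top',461.5,138.7,z)-ray('top',518,138.7,z)).round(4))
for v in (180,210,230): print('ledge foot',ray('top',479,v,0).round(4),'top',ray('top',492.3,v,.105).round(4))
print('can left',ray('top',425,265,0),ray('top',425,265,.15),'mug',ray('top',168,147,.092),'pit',ray('top',348,125,.102))
print('pots',ray('top',254,215.5,.068),ray('top',283.5,224.5,.06))
```

```text
can 0.17 [ 0.4264 -0.3405  0.17  ] diam 0.1174
can 0.18 [ 0.4267 -0.3369  0.18  ] diam 0.1164
can 0.19 [ 0.4271 -0.3333  0.19  ] diam 0.1153
grd 0.25 [ 0.6908 -0.3505  0.25  ] diam 0.1145
grd 0.272 [ 0.6859 -0.3418  0.272 ] diam 0.1121
ledge foot [ 0.6411 -0.4226  0.    ] top [ 0.6269 -0.4138  0.105 ]
ledge foot [ 0.5652 -0.4225  0.    ] top [ 0.5573 -0.4136  0.105 ]
ledge foot [ 0.5149 -0.4224  0.    ] top [ 0.5112 -0.4134  0.105 ]
can left [ 0.42459349 -0.287754    0.        ] [ 0.42905335 -0.24736552  0.15      ] mug [0.69166206 0.34348684 0.092     ] pit [ 0.75002136 -0.07906948  0.102     ]
pots [0.53539454 0.13800866 0.068     ] [0.51574779 0.06727012 0.06      ]
```

```bash
python3 -m inch '[{"tz":-14,"az":-0.14},{"tz":-14,"az":-0.14},{"tz":-14,"az":-0.14},{"tz":-14,"az":-0.14},{"tz":-14,"az":-0.14},{"tz":-14,"az":-0.14},{"tz":-14,"az":-0.14},{"tz":0,"az":-0.14}]'; python3 -m inch '[{"az":-0.1},{"az":-0.05},{},{}]'
cat >> h.py <<'E'
from scipy.spatial.transform import Rotation as R
def want(p,yaw):
    "shift in tool mm and turn needed to bring the TCP to p, tool x at world angle yaw+pi/2"
    o=ctrl.get_obs(); Q=R.from_rotvec(o['eef_rot']); c,s=np.cos(yaw),np.sin(yaw)
    T=R.from_matrix(np.array([[-s,c,0],[c,s,0],[0,0,-1]]))
    print('t',o['time'],'tcp',np.round(o['tcp_pos'],4),'F',np.round(o['force'],1),'shift',(1e3*Q.inv().apply(np.array(p)-o['tcp_pos'])).round(1),'turn',(Q.inv()*T).as_rotvec().round(4),'j',np.round(o['joints'],2))
E
python3 -c "
from h import *
want([.54,.25,.3],-.062)"
```

```text
t 0.1 tcp [ 0.1529 -0.6312  0.2216] F [ 0.3  0.1 -0.2] shift [ 583.8 -765.4  -77.2] turn [-1.600e-03 -1.000e-03 -1.271e+00] j [ 1.35  0.32 -0.07  1.45  0.02  1.37 -0.06]$[0]: bad value
$[0]: bad value
```

```bash
python3 -m inch '[{"tx":0,"ty":0,"tz":-14,"ax":0,"ay":0,"az":-0.14,"gripper":87},{"tx":0,"ty":0,"tz":-14,"ax":0,"ay":0,"az":-0.14,"gripper":87},{"tx":0,"ty":0,"tz":-14,"ax":0,"ay":0,"az":-0.14,"gripper":87},{"tx":0,"ty":0,"tz":-14,"ax":0,"ay":0,"az":-0.14,"gripper":87},{"tx":0,"ty":0,"tz":-14,"ax":0,"ay":0,"az":-0.14,"gripper":87},{"tx":0,"ty":0,"tz":-14,"ax":0,"ay":0,"az":-0.14,"gripper":87},{"tx":0,"ty":0,"tz":-14,"ax":0,"ay":0,"az":-0.14,"gripper":87},{"tx":0,"ty":0,"tz":0,"ax":0,"ay":0,"az":-0.14,"gripper":87}]'
python3 -c "
from h import *
want([.54,.25,.3],-.062)"
```

```text
time: 0.9
tcp_pos: [0.1533, -0.6324, 0.3225]
eef_rot: [2.437, 1.978, -0.002]
force: [0.5, 0.2, 0.7]
gripper_width: 0.0874
grasp_force: 0.0
t 0.9 tcp [ 0.1533 -0.6324  0.3225] F [0.5 0.2 0.7] shift [943.1 196.8  20.3] turn [ 0.0011  0.0027 -0.1453] j [ 1.45  0.3  -0.21  1.28  0.06  1.56  1.04]
```

```bash
python3 -m inch '[{"tx":0,"ty":0,"tz":0,"ax":0,"ay":0,"az":-0.145,"gripper":87},{"tx":35,"ty":28,"tz":0,"ax":0,"ay":0,"az":0,"gripper":87},{"tx":35,"ty":28,"tz":0,"ax":0,"ay":0,"az":0,"gripper":87},{"tx":35,"ty":28,"tz":0,"ax":0,"ay":0,"az":0,"gripper":87},{"tx":35,"ty":28,"tz":0,"ax":0,"ay":0,"az":0,"gripper":87},{"tx":35,"ty":28,"tz":0,"ax":0,"ay":0,"az":0,"gripper":87},{"tx":35,"ty":28,"tz":0,"ax":0,"ay":0,"az":0,"gripper":87},{"tx":35,"ty":28,"tz":0,"ax":0,"ay":0,"az":0,"gripper":87}]'
python3 -m inch '[{"tx":35,"ty":28,"tz":0,"ax":0,"ay":0,"az":0,"gripper":87},{"tx":35,"ty":28,"tz":0,"ax":0,"ay":0,"az":0,"gripper":87},{"tx":40,"ty":10,"tz":0,"ax":0,"ay":0,"az":0,"gripper":87},{"tx":45,"ty":5,"tz":0,"ax":0,"ay":0,"az":0,"gripper":87},{"tx":45,"ty":5,"tz":0,"ax":0,"ay":0,"az":0,"gripper":87},{"tx":45,"ty":5,"tz":0,"ax":0,"ay":0,"az":0,"gripper":87},{"tx":45,"ty":5,"tz":0,"ax":0,"ay":0,"az":0,"gripper":87},{"tx":45,"ty":5,"tz":0,"ax":0,"ay":0,"az":0,"gripper":87}]'
python3 -c "
from h import *
want([.536,.25,.3],-.062)"
```

```text
time: 1.7
tcp_pos: [0.3661, -0.3989, 0.3203]
eef_rot: [-2.295, -2.144, 0.001]
force: [0.2, 0.4, 0.6]
gripper_width: 0.087
grasp_force: 0.0
time: 2.5
tcp_pos: [0.4786, -0.0707, 0.3203]
eef_rot: [2.296, 2.144, -0.001]
force: [0.9, 0.2, -1.0]
gripper_width: 0.0869
grasp_force: 0.0
t 2.5 tcp [ 0.4786 -0.0707  0.3203] F [ 0.9  0.2 -1. ] shift [323.9  35.4  20.1] turn [-0.0003  0.0006 -0.0062] j [ 0.87 -0.05 -0.74  1.66 -0.03  1.52  0.07]
```

```bash
python3 -m inch '[{"tx":41,"ty":4.5,"tz":0,"ax":0,"ay":0,"az":0,"gripper":87},{"tx":41,"ty":4.5,"tz":0,"ax":0,"ay":0,"az":0,"gripper":87},{"tx":41,"ty":4.5,"tz":0,"ax":0,"ay":0,"az":0,"gripper":87},{"tx":41,"ty":4.5,"tz":0,"ax":0,"ay":0,"az":0,"gripper":87},{"tx":41,"ty":4.5,"tz":0,"ax":0,"ay":0,"az":0,"gripper":87},{"tx":41,"ty":4.5,"tz":0,"ax":0,"ay":0,"az":0,"gripper":87},{"tx":41,"ty":4.5,"tz":0,"ax":0,"ay":0,"az":0,"gripper":87},{"tx":38,"ty":4,"tz":0,"ax":0,"ay":0,"az":-0.006,"gripper":87}]'
python3 -c "
from h import *
want([.537,.25,.03],-.062)"
```

```text
time: 3.3
tcp_pos: [0.5364, 0.2508, 0.32]
eef_rot: [-2.289, -2.151, 0.001]
force: [1.1, -0.5, 0.7]
gripper_width: 0.0872
grasp_force: 0.0
t 3.3 tcp [0.5364 0.2508 0.32  ] F [ 1.1 -0.5  0.7] shift [ -0.7   0.9 290. ] turn [-0.0007  0.0002 -0.0001] j [ 0.33  0.31 -1.03  1.41  0.26  1.56 -0.74]
```

```bash
python3 -m inch '[{"tx":0,"ty":0,"tz":40,"ax":0,"ay":0,"az":0,"gripper":87},{"tx":0,"ty":0,"tz":40,"ax":0,"ay":0,"az":0,"gripper":87},{"tx":0,"ty":0,"tz":40,"ax":0,"ay":0,"az":0,"gripper":87},{"tx":0,"ty":0,"tz":40,"ax":0,"ay":0,"az":0,"gripper":87},{"tx":0,"ty":0,"tz":40,"ax":0,"ay":0,"az":0,"gripper":87},{"tx":0,"ty":0,"tz":40,"ax":0,"ay":0,"az":0,"gripper":87},{"tx":0,"ty":0,"tz":35,"ax":0,"ay":0,"az":0,"gripper":87},{"tx":0,"ty":0,"tz":20,"ax":0,"ay":0,"az":0,"gripper":87}]'
python3 -m inch '[{"tx":0,"ty":0,"tz":10,"ax":0,"ay":0,"az":0,"gripper":87},{"tx":0,"ty":0,"tz":8,"ax":0,"ay":0,"az":0,"gripper":87},{"tx":0,"ty":0,"tz":0,"ax":0,"ay":0,"az":0,"gripper":87}]'
python3 -c "
from h import *
want([.536,.226,.009],-.062); snap('top','top1')
im=cv2.imread('pics/top1.png'); cv2.imwrite('pics/c2.png',cv2.resize(im[120:300,130:370],None,fx=3,fy=3))"
```

```text
time: 4.1
tcp_pos: [0.5343, 0.2479, 0.0218]
eef_rot: [-2.288, -2.15, 0.008]
force: [0.5, -0.4, -0.2]
gripper_width: 0.0869
grasp_force: 0.0
time: 4.4
tcp_pos: [0.5362, 0.2492, 0.0072]
eef_rot: [-2.289, -2.151, 0.001]
force: [-0.2, -0.1, -1.7]
gripper_width: 0.0867
grasp_force: 0.0
t 4.4 tcp [0.5362 0.2492 0.0072] F [-0.2 -0.1 -1.7] shift [-23.2   1.2  -1.8] turn [-0.0005  0.0002  0.    ] j [ 0.23  0.56 -0.88  1.79  0.5   1.03 -0.91]
```

View pics/c2.png

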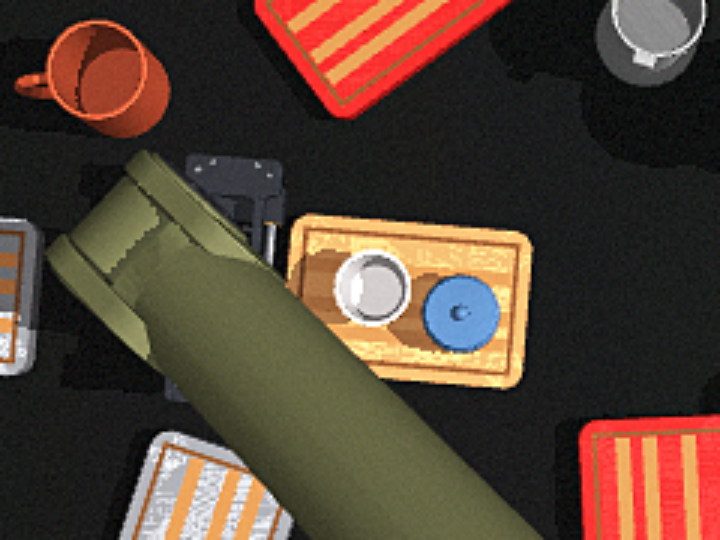

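The open gripper stands behind the board's tail and parallel to it, with a finger near crop (270,245). The board is undisturbed and the mug is clear. Next is a slow approach to contact.

```bash
python3 -m inch '[{"tx":-4,"ty":0,"tz":-1,"ax":0,"ay":0,"az":0,"gripper":87},{"tx":-4,"ty":0,"tz":0,"ax":0,"ay":0,"az":0,"gripper":87},{"tx":-4,"ty":0,"tz":0,"ax":0,"ay":0,"az":0,"gripper":87},{"tx":-4,"ty":0,"tz":0,"ax":0,"ay":0,"az":0,"gripper":87},{"tx":-4,"ty":0,"tz":0,"ax":0,"ay":0,"az":0,"gripper":87},{"tx":-3,"ty":0,"tz":0,"ax":0,"ay":0,"az":0,"gripper":87},{"tx":-3,"ty":0,"tz":0,"ax":0,"ay":0,"az":0,"gripper":87},{"tx":-3,"ty":0,"tz":0,"ax":0,"ay":0,"az":0,"gripper":87}]'
python3 -c "
from h import *
want([.536,.226,.008],-.062)"
```

```text
time: 5.25
tcp_pos: [0.5344, 0.2215, 0.0086]
eef_rot: [-2.287, -2.151, -0.003]
force: [-0.1, 3.7, -1.3]
gripper_width: 0.0869
grasp_force: 1.6
t 5.25 tcp [0.5344 0.2215 0.0086] F [-0.1  3.7 -1.3] shift [4.6 1.4 0.6] turn [ 0.0002 -0.0022  0.0008] j [ 0.29  0.54 -0.89  1.82  0.48  1.01 -0.86]
```

```bash
python3 -m inch '[{"tx":-4,"ty":0.5,"tz":0,"ax":0,"ay":0,"az":-0.004,"gripper":87},{"tx":-5,"ty":0.6,"tz":0,"ax":0,"ay":0,"az":-0.004,"gripper":87},{"tx":-5,"ty":0.6,"tz":0,"ax":0,"ay":0,"az":-0.004,"gripper":87},{"tx":-5,"ty":0.6,"tz":0,"ax":0,"ay":0,"az":-0.004,"gripper":87},{"tx":-5,"ty":0.6,"tz":0,"ax":0,"ay":0,"az":-0.004,"gripper":87},{"tx":-5,"ty":0.6,"tz":0,"ax":0,"ay":0,"az":-0.004,"gripper":87},{"tx":-5,"ty":0.6,"tz":0,"ax":0,"ay":0,"az":-0.004,"gripper":87},{"tx":-5,"ty":0.6,"tz":0,"ax":0,"ay":0,"az":-0.004,"gripper":87}]'
python3 -m inch '[{"tx":-5,"ty":0.6,"tz":0,"ax":0,"ay":0,"az":-0.004,"gripper":87},{"tx":-5,"ty":0.6,"tz":0,"ax":0,"ay":0,"az":-0.004,"gripper":87},{"tx":-5,"ty":0.6,"tz":0,"ax":0,"ay":0,"az":-0.004,"gripper":87},{"tx":-5,"ty":0.6,"tz":0,"ax":0,"ay":0,"az":-0.004,"gripper":87},{"tx":-5,"ty":0.6,"tz":0,"ax":0,"ay":0,"az":-0.004,"gripper":87},{"tx":-5,"ty":0.6,"tz":0,"ax":0,"ay":0,"az":-0.004,"gripper":87},{"tx":-5,"ty":0.6,"tz":0,"ax":0,"ay":0,"az":-0.004,"gripper":87},{"tx":-4,"ty":0.6,"tz":0,"ax":0,"ay":0,"az":-0.002,"gripper":87}]'
cat >> h.py <<'E'
def board(f,z=.022):
    im=snap('top',f)[:,:,::-1].copy(); hsv=cv2.cvtColor(im,cv2.COLOR_BGR2HSV); m=cv2.inRange(hsv,(8,50,90),(30,255,255))
    o=ctrl.get_obs()['tcp_pos']; P=[proj('top',[o[0]+a*.085,o[1]+b,.02]) for a,b in((-1,.01),(1,.01),(1,-.225),(-1,-.225))]
    k=np.zeros_like(m); cv2.fillConvexPoly(k,np.int32(P),255); m&=k
    # leading half only: arm hides the tail; fit lead edge and two long sides
    pts=np.argwhere(m)[:,::-1]; W=np.array([ray('top',u,v,z)[:2] for u,v in pts]); 
    cv2.imwrite('pics/'+f+'c.png',cv2.resize(im[120:300,200:500],None,fx=2.6,fy=2.6))
    ys=np.arange(W[:,1].min()+.025,W[:,1].min()+.18,.005); L=[];H=[]
    for y in ys:
        x=W[abs(W[:,1]-y)<.0025,0]; L.append(x.min() if len(x) else np.nan); H.append(x.max() if len(x) else np.nan)
    print('lead y',W[:,1].min().round(4)); print('lo',np.round(L,3)); print('hi',np.round(H,3)); print('y',ys.round(3))
    for n,e in(('lo',L),('hi',H)):
        e=np.array(e); g=abs(e-np.nanmedian(e))<.012; p=np.polyfit(ys[g],e[g],1); print(n,'yaw',-p[0].round(3),'x at tcp_y-.11',np.polyval(p,o[1]-.11).round(4))
E
python3 -c "
from h import *
want([.5565,-.21,.008],0); board('top2')"
```

```text
time: 6.05
tcp_pos: [0.5374, 0.1807, 0.0085]
eef_rot: [-2.254, -2.188, 0.0]
force: [-1.1, 4.2, -0.5]
gripper_width: 0.0872
grasp_force: 2.0
time: 6.85
tcp_pos: [0.5416, 0.1416, 0.0085]
eef_rot: [2.221, 2.221, -0.0]
force: [-1.4, 4.0, -0.5]
gripper_width: 0.0871
grasp_force: 2.1
t 6.85 tcp [0.5416 0.1416 0.0085] F [-1.4  4.  -0.5] shift [-351.6   14.9    0.6] turn [-0.0001  0.0001  0.0001] j [ 0.45  0.5  -0.91  1.87  0.47  1.   -0.66]
lead y -0.0698
lo [0.477 0.476 0.476 0.476 0.476 0.476 0.478 0.476 0.478 0.478 0.478 0.478
 0.461 0.458 0.46  0.458 0.46  0.458 0.457 0.46  0.457 0.457 0.46  0.457
 0.459 0.459 0.459 0.459 0.459 0.461 0.466]
hi [0.606 0.605 0.605 0.605 0.605 0.605 0.605 0.605 0.605 0.605 0.605 0.604
 0.604 0.607 0.607 0.607 0.606 0.606 0.606 0.606 0.606 0.606 0.606 0.606
 0.606 0.605 0.605 0.605 0.605 0.605 0.605]
y [-0.045 -0.04  -0.035 -0.03  -0.025 -0.02  -0.015 -0.01  -0.005  0.
  0.005  0.01   0.015  0.02   0.025  0.03   0.035  0.04   0.045  0.05
  0.055  0.06   0.065  0.07   0.075  0.08   0.085  0.09   0.095  0.1
  0.105]
lo yaw -0.026 x at tcp_y-.11 0.4584
hi yaw -0.003 x at tcp_y-.11 0.6055
```

View pics/top2c.png

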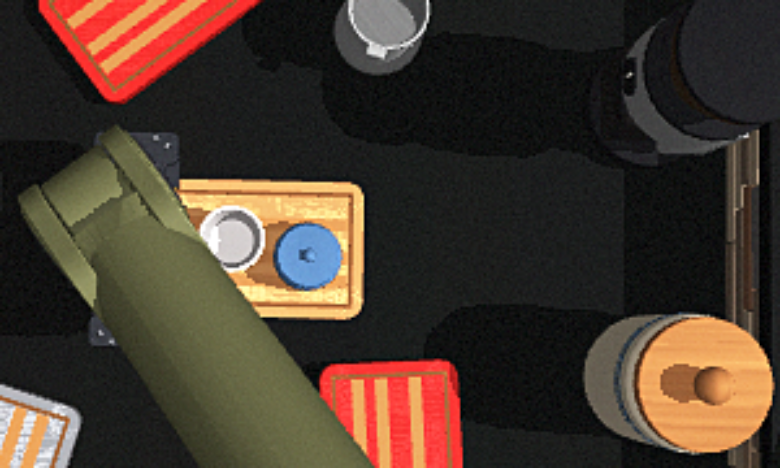

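Board is square now, x≈0.541 and moving rigidly with the tool. The lead is at pixel (363,250) of the crop, clear of the red board and the pitcher.

```bash
for i in 1; do python3 -m inch '[{"tx":-5,"ty":0.5,"tz":0,"ax":0,"ay":0,"az":0,"gripper":87},{"tx":-6,"ty":0.5,"tz":0,"ax":0,"ay":0,"az":0,"gripper":87},{"tx":-6,"ty":0.5,"tz":0,"ax":0,"ay":0,"az":0,"gripper":87},{"tx":-6,"ty":0.5,"tz":0,"ax":0,"ay":0,"az":0,"gripper":87},{"tx":-6,"ty":0.5,"tz":0,"ax":0,"ay":0,"az":0,"gripper":87},{"tx":-6,"ty":0.5,"tz":0,"ax":0,"ay":0,"az":0,"gripper":87},{"tx":-6,"ty":0.5,"tz":0,"ax":0,"ay":0,"az":0,"gripper":87},{"tx":-6,"ty":0.5,"tz":0,"ax":0,"ay":0,"az":0,"gripper":87}]'; done
python3 -m inch '[{"tx":-6,"ty":0.6,"tz":0,"ax":0,"ay":0,"az":0,"gripper":87},{"tx":-6,"ty":0.6,"tz":0,"ax":0,"ay":0,"az":0,"gripper":87},{"tx":-6,"ty":0.6,"tz":0,"ax":0,"ay":0,"az":0,"gripper":87},{"tx":-6,"ty":0.6,"tz":0,"ax":0,"ay":0,"az":0,"gripper":87},{"tx":-6,"ty":0.6,"tz":0,"ax":0,"ay":0,"az":0,"gripper":87},{"tx":-6,"ty":0.6,"tz":0,"ax":0,"ay":0,"az":0,"gripper":87},{"tx":-6,"ty":0.6,"tz":0,"ax":0,"ay":0,"az":0,"gripper":87},{"tx":-6,"ty":0.6,"tz":0,"ax":0,"ay":0,"az":0,"gripper":87}]'
python3 -m inch '[{"tx":-6,"ty":0.6,"tz":0,"ax":0,"ay":0,"az":0,"gripper":87},{"tx":-6,"ty":0.6,"tz":0,"ax":0,"ay":0,"az":0,"gripper":87},{"tx":-6,"ty":0.6,"tz":0,"ax":0,"ay":0,"az":0,"gripper":87},{"tx":-6,"ty":0.6,"tz":0,"ax":0,"ay":0,"az":0,"gripper":87},{"tx":-6,"ty":0.6,"tz":0,"ax":0,"ay":0,"az":0,"gripper":87},{"tx":-6,"ty":0.6,"tz":0,"ax":0,"ay":0,"az":0,"gripper":87},{"tx":-5,"ty":0.6,"tz":0,"ax":0,"ay":0,"az":0,"gripper":87},{"tx":-4,"ty":0.4,"tz":0,"ax":0,"ay":0,"az":0,"gripper":87}]'
python3 -c "
from h import *
want([.5565,-.21,.008],0); board('top3')"
```

```text
time: 7.7
tcp_pos: [0.5455, 0.0946, 0.0085]
eef_rot: [-2.221, -2.221, 0.0]
force: [-0.7, 5.0, 0.9]
gripper_width: 0.0873
grasp_force: 2.2
time: 8.5
tcp_pos: [0.5504, 0.0467, 0.0085]
eef_rot: [-2.221, -2.221, 0.0]
force: [-1.3, 3.9, 0.8]
gripper_width: 0.087
grasp_force: 2.3
time: 9.3
tcp_pos: [0.5549, 0.0015, 0.0085]
eef_rot: [2.222, 2.221, -0.0]
force: [-0.9, 4.8, 1.3]
gripper_width: 0.087
grasp_force: 2.5
t 9.3 tcp [0.5549 0.0015 0.0085] F [-0.9  4.8  1.3] shift [-211.5    1.6    0.5] turn [-0.0001  0.0001 -0.0003] j [ 0.7   0.48 -0.89  1.88  0.45  0.99 -0.39]
lead y -0.21
lo [0.489 0.492 0.492 0.492 0.491 0.489 0.491 0.491 0.471 0.471 0.471 0.471
 0.473 0.473 0.471 0.473 0.473 0.47  0.47  0.473 0.47  0.47  0.47  0.472
 0.47  0.484 0.489 0.516 0.511 0.506 0.533]
hi [0.618 0.618 0.618 0.618 0.62  0.618 0.618 0.618 0.62  0.62  0.62  0.62
 0.62  0.62  0.619 0.619 0.619 0.619 0.619 0.619 0.619 0.631 0.641 0.641
 0.641 0.641 0.636 0.638 0.63  0.64  0.64 ]
y [-0.185 -0.18  -0.175 -0.17  -0.165 -0.16  -0.155 -0.15  -0.145 -0.14
 -0.135 -0.13  -0.125 -0.12  -0.115 -0.11  -0.105 -0.1   -0.095 -0.09
 -0.085 -0.08  -0.075 -0.07  -0.065 -0.06  -0.055 -0.05  -0.045 -0.04
 -0.035]
lo yaw -0.029 x at tcp_y-.11 0.4719
hi yaw -0.058 x at tcp_y-.11 0.6212
```

View pics/top3c.png

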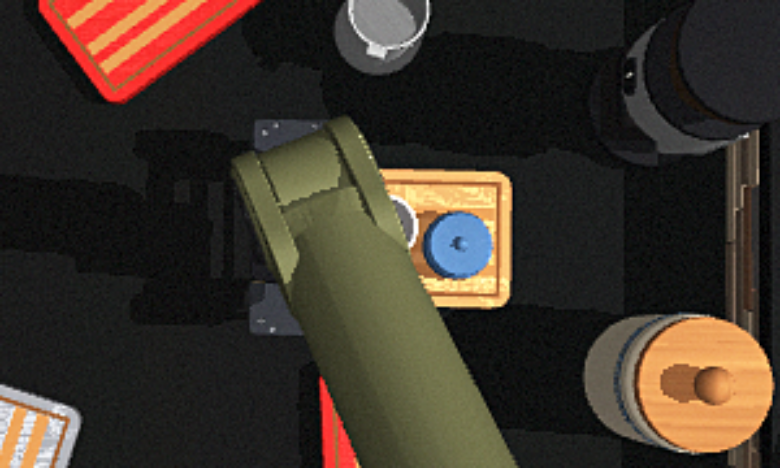

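The board is straight, x≈0.555, with its lead at crop column 512, lined up with the gap. Continuing with 1.5 mm sideways correction.

```bash
python3 -m inch '[{"tx":-4,"ty":0.2,"tz":0,"ax":0,"ay":0,"az":0,"gripper":87},{"tx":-6,"ty":0.2,"tz":0,"ax":0,"ay":0,"az":0,"gripper":87},{"tx":-6,"ty":0.2,"tz":0,"ax":0,"ay":0,"az":0,"gripper":87},{"tx":-6,"ty":0.2,"tz":0,"ax":0,"ay":0,"az":0,"gripper":87},{"tx":-6,"ty":0.2,"tz":0,"ax":0,"ay":0,"az":0,"gripper":87},{"tx":-6,"ty":0.2,"tz":0,"ax":0,"ay":0,"az":0,"gripper":87},{"tx":-6,"ty":0.2,"tz":0,"ax":0,"ay":0,"az":0,"gripper":87},{"tx":-6,"ty":0.2,"tz":0,"ax":0,"ay":0,"az":0,"gripper":87}]'
python3 -m inch '[{"tx":-6,"ty":0,"tz":0,"ax":0,"ay":0,"az":0,"gripper":87},{"tx":-6,"ty":0,"tz":0,"ax":0,"ay":0,"az":0,"gripper":87},{"tx":-6,"ty":0,"tz":0,"ax":0,"ay":0,"az":0,"gripper":87},{"tx":-6,"ty":0,"tz":0,"ax":0,"ay":0,"az":0,"gripper":87},{"tx":-6,"ty":0,"tz":0,"ax":0,"ay":0,"az":0,"gripper":87},{"tx":-5,"ty":0,"tz":0,"ax":0,"ay":0,"az":0,"gripper":87},{"tx":-5,"ty":0,"tz":0,"ax":0,"ay":0,"az":0,"gripper":87},{"tx":-4,"ty":0,"tz":0,"ax":0,"ay":0,"az":0,"gripper":87}]'
python3 -c "
from h import *
want([.5565,-.21,.008],0); board('top4')
im=cv2.imread('pics/top4.png'); cv2.imwrite('pics/c4.png',cv2.convertScaleAbs(cv2.resize(im[130:290,340:520],None,fx=3.7,fy=3.7,interpolation=2),alpha=1.5,beta=20))"
```

```text
time: 10.15
tcp_pos: [0.5565, -0.0444, 0.0085]
eef_rot: [2.221, 2.221, -0.0]
force: [0.0, 5.3, 1.0]
gripper_width: 0.0875
grasp_force: 2.4
time: 10.95
tcp_pos: [0.5565, -0.0884, 0.0085]
eef_rot: [-2.222, -2.221, 0.0]
force: [0.5, 4.6, 0.2]
gripper_width: 0.087
grasp_force: 2.5
t 10.95 tcp [ 0.5565 -0.0884  0.0085] F [0.5 4.6 0.2] shift [-121.6    0.     0.5] turn [-0.0001  0.0001 -0.0002] j [ 0.83  0.49 -0.87  1.86  0.45  0.99 -0.23]
lead y -0.3135
lo [0.492 0.492 0.491 0.491 0.491 0.491 0.493 0.474 0.474 0.473 0.473 0.473
 0.473 0.475 0.473 0.473 0.473 0.473 0.472 0.472 0.472 0.472 0.484 0.474
 0.509 0.524 0.531 0.543 0.541 0.555 0.565]
hi [0.62  0.62  0.62  0.62  0.62  0.62  0.62  0.62  0.62  0.62  0.619 0.619
 0.622 0.622 0.622 0.629 0.641 0.644 0.644 0.644 0.643 0.643 0.638 0.641
 0.643 0.643 0.643 0.64  0.638 0.64  0.64 ]
y [-0.289 -0.284 -0.279 -0.274 -0.269 -0.264 -0.259 -0.254 -0.249 -0.244
 -0.239 -0.234 -0.229 -0.224 -0.219 -0.214 -0.209 -0.204 -0.199 -0.194
 -0.189 -0.184 -0.179 -0.174 -0.169 -0.164 -0.159 -0.154 -0.149 -0.144
 -0.139]
lo yaw -0.028 x at tcp_y-.11 0.4742
hi yaw -0.165 x at tcp_y-.11 0.6301
```

View pics/c4.png

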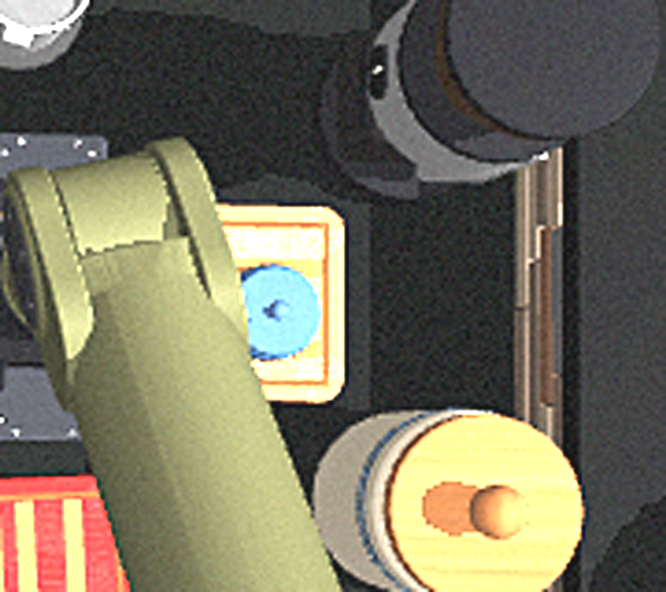

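The board is just entering the gap, clear on both sides: crop rows 205 to 403 between the grinder at ~195 and the canister at ~410. Continuing slowly and watching the force.

```bash
python3 -m inch '[{"tx":-4,"ty":0,"tz":0,"ax":0,"ay":0,"az":0,"gripper":87},{"tx":-4,"ty":0,"tz":0,"ax":0,"ay":0,"az":0,"gripper":87},{"tx":-4,"ty":0,"tz":0,"ax":0,"ay":0,"az":0,"gripper":87},{"tx":-4,"ty":0,"tz":0,"ax":0,"ay":0,"az":0,"gripper":87},{"tx":-4,"ty":0,"tz":0,"ax":0,"ay":0,"az":0,"gripper":87},{"tx":-4,"ty":0,"tz":0,"ax":0,"ay":0,"az":0,"gripper":87},{"tx":-4,"ty":0,"tz":0,"ax":0,"ay":0,"az":0,"gripper":87},{"tx":-4,"ty":0,"tz":0,"ax":0,"ay":0,"az":0,"gripper":87}]'
```

```text
time: 11.8
tcp_pos: [0.5565, -0.1203, 0.0085]
eef_rot: [-2.221, -2.221, 0.0]
force: [-0.4, 4.3, 1.0]
gripper_width: 0.0871
grasp_force: 2.5
```

```bash
python3 -m inch '[{"tx":-4,"ty":0,"tz":0,"ax":0,"ay":0,"az":0,"gripper":87},{"tx":-4,"ty":0,"tz":0,"ax":0,"ay":0,"az":0,"gripper":87},{"tx":-4,"ty":0,"tz":0,"ax":0,"ay":0,"az":0,"gripper":87},{"tx":-4,"ty":0,"tz":0,"ax":0,"ay":0,"az":0,"gripper":87},{"tx":-4,"ty":0,"tz":0,"ax":0,"ay":0,"az":0,"gripper":87},{"tx":-4,"ty":0,"tz":0,"ax":0,"ay":0,"az":0,"gripper":87},{"tx":-4,"ty":0,"tz":0,"ax":0,"ay":0,"az":0,"gripper":87},{"tx":-4,"ty":0,"tz":0,"ax":0,"ay":0,"az":0,"gripper":87}]'
```

```text
time: 12.6
tcp_pos: [0.5564, -0.1522, 0.0085]
eef_rot: [-2.221, -2.222, 0.0]
force: [-0.0, 5.8, 1.0]
gripper_width: 0.087
grasp_force: 2.5
```

```bash
python3 -m inch '[{"tx":-4,"ty":0,"tz":0,"ax":0,"ay":0,"az":0,"gripper":87},{"tx":-4,"ty":0,"tz":0,"ax":0,"ay":0,"az":0,"gripper":87},{"tx":-4,"ty":0,"tz":0,"ax":0,"ay":0,"az":0,"gripper":87},{"tx":-4,"ty":0,"tz":0,"ax":0,"ay":0,"az":0,"gripper":87},{"tx":-4,"ty":0,"tz":0,"ax":0,"ay":0,"az":0,"gripper":87},{"tx":-4,"ty":0,"tz":0,"ax":0,"ay":0,"az":0,"gripper":87},{"tx":-4,"ty":0,"tz":0,"ax":0,"ay":0,"az":0,"gripper":87},{"tx":-3,"ty":0,"tz":0,"ax":0,"ay":0,"az":0,"gripper":87}]'
```

```text
time: 13.4
tcp_pos: [0.5564, -0.1833, 0.0085]
eef_rot: [-2.221, -2.221, 0.0]
force: [-0.6, 5.2, 1.6]
gripper_width: 0.0873
grasp_force: 2.6
```

```bash
python3 -m inch '[{"tx":-3,"ty":0,"tz":0,"ax":0,"ay":0,"az":0,"gripper":87},{"tx":-3,"ty":0,"tz":0,"ax":0,"ay":0,"az":0,"gripper":87},{"tx":-2,"ty":0,"tz":0,"ax":0,"ay":0,"az":0,"gripper":87},{"tx":-2,"ty":0,"tz":0,"ax":0,"ay":0,"az":0,"gripper":87}]'
python3 -c "
from h import *
want([.5565,-.21,.008],0); board('top5')
im=cv2.imread('pics/top5.png'); cv2.imwrite('pics/c5.png',cv2.convertScaleAbs(cv2.resize(im[130:290,340:520],None,fx=3.7,fy=3.7,interpolation=2),alpha=1.5,beta=20))"
```

```text
time: 13.8
tcp_pos: [0.5564, -0.1929, 0.0085]
eef_rot: [-2.221, -2.221, 0.0]
force: [-0.2, 5.6, 1.0]
gripper_width: 0.087
grasp_force: 2.7
t 13.8 tcp [ 0.5564 -0.1929  0.0085] F [-0.2  5.6  1. ] shift [-17.1   0.1   0.5] turn [-0.0004 -0.0002  0.0001] j [ 0.96  0.53 -0.83  1.8   0.46  1.01 -0.05]
lead y -0.4168
lo [0.472 0.472 0.474 0.474 0.471 0.471 0.471 0.473 0.481 0.476 0.473 0.475
 0.473 0.473 0.473 0.473 0.475 0.497 0.512 0.546 0.561 0.566 0.566 0.543
 0.533 0.531 0.523 0.526 0.585 0.612 0.64 ]
hi [0.62  0.62  0.62  0.62  0.62  0.632 0.642 0.644 0.642 0.642 0.592 0.626
 0.641 0.641 0.644 0.643 0.641 0.641 0.643 0.641 0.641 0.643 0.64  0.643
 0.635 0.638 0.642 0.642 0.637 0.642 0.642]
y [-0.392 -0.387 -0.382 -0.377 -0.372 -0.367 -0.362 -0.357 -0.352 -0.347
 -0.342 -0.337 -0.332 -0.327 -0.322 -0.317 -0.312 -0.307 -0.302 -0.297
 -0.292 -0.287 -0.282 -0.277 -0.272 -0.267 -0.262 -0.257 -0.252 -0.247
 -0.242]
lo yaw -0.022 x at tcp_y-.11 0.4746
hi yaw 0.0 x at tcp_y-.11 0.6409
```

View pics/c5.png

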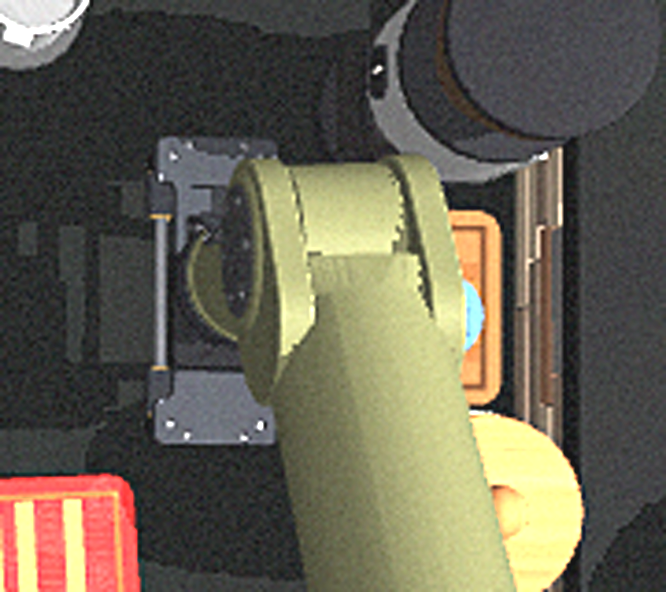

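The lead end (crop column 500) is about 17 mm short of the ledge foot (column ~516) and square. The last stretch goes in small steps.

```bash
python3 -m inch '[{"tx":-2,"ty":0,"tz":0,"ax":0,"ay":0,"az":0,"gripper":87},{"tx":-2,"ty":0,"tz":0,"ax":0,"ay":0,"az":0,"gripper":87},{"tx":-2,"ty":0,"tz":0,"ax":0,"ay":0,"az":0,"gripper":87},{"tx":-2,"ty":0,"tz":0,"ax":0,"ay":0,"az":0,"gripper":87},{"tx":-2,"ty":0,"tz":0,"ax":0,"ay":0,"az":0,"gripper":87}]'
```

```text
time: 14.35
tcp_pos: [0.5564, -0.2028, 0.0085]
eef_rot: [-2.221, -2.222, 0.0]
force: [-0.7, 4.9, 0.5]
gripper_width: 0.087
grasp_force: 2.7
```

```bash
python3 -m inch '[{"tx":-1,"ty":0,"tz":0,"ax":0,"ay":0,"az":0,"gripper":87},{"tx":-1,"ty":0,"tz":0,"ax":0,"ay":0,"az":0,"gripper":87},{"tx":-1,"ty":0,"tz":0,"ax":0,"ay":0,"az":0,"gripper":87}]'
```

```text
time: 14.65
tcp_pos: [0.5564, -0.2057, 0.0085]
eef_rot: [-2.221, -2.221, 0.0]
force: [-0.2, 4.5, 1.0]
gripper_width: 0.0868
grasp_force: 2.7
```

```bash
python3 -m inch '[{"tx":-1,"ty":0,"tz":0,"ax":0,"ay":0,"az":0,"gripper":87},{"tx":-1,"ty":0,"tz":0,"ax":0,"ay":0,"az":0,"gripper":87}]'
```

```text
time: 14.85
tcp_pos: [0.5564, -0.2077, 0.0085]
eef_rot: [-2.221, -2.221, 0.0]
force: [0.1, 5.2, 2.0]
gripper_width: 0.0868
grasp_force: 2.7
```

```bash
python3 -m inch '[{"tx":-1,"ty":0,"tz":0,"ax":0,"ay":0,"az":0,"gripper":87},{"tx":-1,"ty":0,"tz":0,"ax":0,"ay":0,"az":0,"gripper":87}]'
```

```text
time: 15.05
tcp_pos: [0.5564, -0.2096, 0.0085]
eef_rot: [-2.221, -2.221, 0.0]
force: [-0.5, 7.7, 2.2]
gripper_width: 0.087
grasp_force: 4.2
```

```bash
python3 -m inch '[{"tx":-1,"ty":0,"tz":0,"ax":0,"ay":0,"az":0,"gripper":87},{"tx":-1,"ty":0,"tz":0,"ax":0,"ay":0,"az":0,"gripper":87}]'
```

```text
time: 15.25
tcp_pos: [0.5564, -0.2096, 0.0085]
eef_rot: [-2.219, -2.221, -0.002]
force: [-0.8, 9.7, 3.7]
gripper_width: 0.087
grasp_force: 5.0
```

Force is up and the TCP has stopped, so the board is against the ledge. Backing off and rising.

```bash
python3 -m inch '[{"tx":3,"ty":0,"tz":0,"ax":0,"ay":0,"az":0,"gripper":87},{"tx":5,"ty":0,"tz":0,"ax":0,"ay":0,"az":0,"gripper":87},{"tx":10,"ty":0,"tz":0,"ax":0,"ay":0,"az":0,"gripper":87},{"tx":20,"ty":0,"tz":0,"ax":0,"ay":0,"az":0,"gripper":87},{"tx":20,"ty":0,"tz":0,"ax":0,"ay":0,"az":0,"gripper":87},{"tx":20,"ty":0,"tz":0,"ax":0,"ay":0,"az":0,"gripper":87},{"tx":20,"ty":0,"tz":-10,"ax":0,"ay":0,"az":0,"gripper":87},{"tx":20,"ty":0,"tz":-20,"ax":0,"ay":0,"az":0,"gripper":87}]'
python3 -m inch '[{"tx":35,"ty":0,"tz":-30,"ax":0,"ay":0,"az":0,"gripper":87},{"tx":35,"ty":0,"tz":-30,"ax":0,"ay":0,"az":0,"gripper":87},{"tx":35,"ty":0,"tz":-30,"ax":0,"ay":0,"az":0,"gripper":87},{"tx":35,"ty":0,"tz":-20,"ax":0,"ay":0,"az":0,"gripper":87},{"tx":35,"ty":0,"tz":-10,"ax":0,"ay":0,"az":0,"gripper":87},{"tx":20,"ty":0,"tz":0,"ax":0,"ay":0,"az":0,"gripper":87},{"tx":0,"ty":0,"tz":0,"ax":0,"ay":0,"az":0,"gripper":87},{"tx":0,"ty":0,"tz":0,"ax":0,"ay":0,"az":0,"gripper":87}]'
python3 -c "
from h import *
snap('top','top6'); im=cv2.imread('pics/top6.png')
cv2.imwrite('pics/c6.png',cv2.convertScaleAbs(cv2.resize(im[130:290,350:510],None,fx=3.7,fy=3.7,interpolation=2),alpha=1.4,beta=20))"
```

```text
time: 16.05
tcp_pos: [0.5552, -0.0931, 0.0381]
eef_rot: [-2.22, -2.22, 0.003]
force: [0.6, 0.3, 1.3]
gripper_width: 0.0872
grasp_force: 0.0
time: 16.85
tcp_pos: [0.5564, 0.1009, 0.1588]
eef_rot: [2.219, 2.222, -0.001]
force: [-0.1, -0.4, 0.3]
gripper_width: 0.0869
grasp_force: 0.0
```

View pics/c6.png

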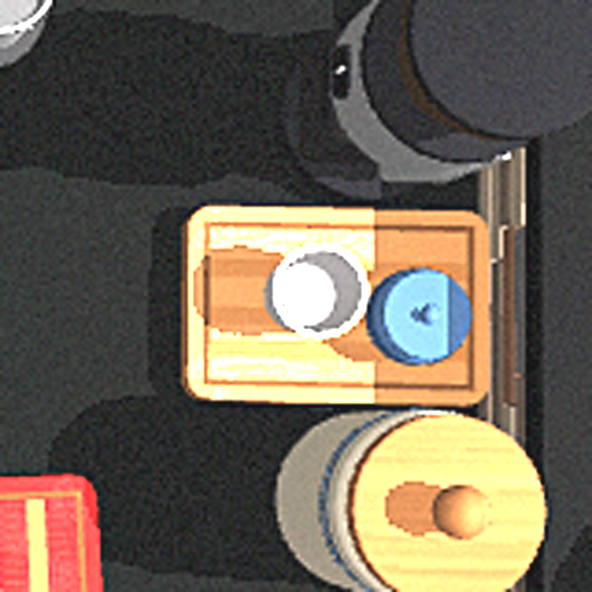

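The board lies between the two, square, with its lead edge (crop column 490) touching the ledge strip. Cup and pot are upright and the robot is clear.

```bash
python3 -c "
from cell import ctrl
print(ctrl.close_job())"
```

```text
the job is handed in; nothing more can be done
None
```

The board was pushed through the gap and sits square against the ledge with cup and sugar pot upright on it; the robot was backed clear, and the job is handed in (the hand-in returned no verdict).

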